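# Find the tight spot of a track with the gauge trolley

## Robot

A 6-joint arm with a two-finger parallel gripper is mounted at the origin on a cart in front of the work surface, level with it; the furniture and walls round the work are solid. World frame = base frame: x ahead of the robot, y to its left, z up, the work surface at z = 0. Lengths are in m, angles in rad, forces in N, time in s.
With the tool pointing down it reaches from about 0.425 to 0.95 m from the base axis. Payload 3.5 kg.
Tool frame: the origin (TCP) lies at the very end of the fingers, on their centre line; the grasp point (between the pads) lies 19 mm behind it; z points along the fingers, y is the line along which they close (so a half turn about z gives the same grasp; the last joint's range is limited). The gripper opens to 85 mm and grips with 20 to 120 N. Pads are 22 mm wide; open, the fingers measure 114 mm over their backs; the gripper's body (76 mm by 85 mm) begins 54 mm behind the grasp point. The pads swing forward as they close: fully open they stand 13 mm farther back than shut.
Start: joints at [-1.463, 0.286, 1.577, -0, 1.279, -0.15], TCP at [0.172, -0.653, 0.231] pointing down, gripper open.
Joint ranges: [-2.77, 2.77], [-0.9, 2.22], [0.21, 2.48], [-1.53, 4.67], [0.24, 2.81], [-2.84, 2.84]. Speed limits (rad/s): [2.79, 2.79, 3.14, 3.14, 3.14, 3.14].

## Interface

Orientations are given as a unit quaternion [x, y, z, w].
In Python, from plant import get_state, read_camera, sign_off, recognise gives the robot as it stands.
- The arm moves only by the tool arm_command, never from a script. Its argument "steps" is a list of rows, each an object with "translation": the shift along the tool's x, y, z scaled (see below), a list of three; "twist": the turn, a rotation vector about the tool's x, y, z scaled (see below), a list of three; "fingers": the opening, from -1 (shut) to 1 (fully open). In form: [{"translation": [x, y, z], "twist": [rx, ry, rz], "fingers": fingers}, ...]. A call has 1 to 5 rows; each row is the pose to reach, as a shift and turn from the pose commanded when the call began, along the tool's axes at that moment; what a row does not reach only later rows make up. The controller multiplies each number of a shift by 75 cm and each number of a turn by 60 degrees. A row lasts 1/8 s, in which the tool goes at most 62.5 mm and 10.7 degrees, less where a joint would pass 70% of its speed; a pose out of reach is approached as far as the arm can. A call with a number of a shift or a turn outside -1 to 1 is refused whole. A call with a gripper value outside its range is refused whole. The fingers move at their own pace and stop on an object; "grip_force" is the grip in N (left out, the last holds). Time passes only in rows, so rows that repeat a pose let the fingers close. It gives the time, the measured TCP pose, the force, the opening and the grip force at its end, in the units of the state.
- get_state(): the state, without advancing time (a new reading comes with each control period).
- read_camera(name): name is "side" or "top"; returns a dict with "pixels" (384x512x3 uint8, red, green, blue), "K" (3x3 intrinsics, pixels), "k1" (the pictures are not rectified: a ray, as slopes to the right and down, at radius r is drawn at 1 + k1 r^2 times it, then the intrinsics apply), "R" (3x3) and "t" (3): a world point X has camera coordinates R X + t. Camera axes: x right, y down, z forward; pixel columns grow to the right and rows downward; lengths in m; the calibration is good to about 2 mm. A picture is of the moment at which its call begins. There is no depth.
- sign_off(): hands the job in; it is judged then, once.
Trained networks look in a picture, given as the dict that the camera call returned (one of the last four; its "shot" number tells which), for a name from the list of things; names that differ only in an ending like _2 or _b are one class to them, and where a whole thing is asked for, a point or a joint stands for the part that bears it (a point fixed in the world has none). Each returns a list of dicts, best first, with "conf" (0 to 1); they miss things now and then, are a little off and sometimes report something else, mostly with a low value. They report only what shows in the picture. A call takes as long as a camera call.
- recognise(picture, query): "point" ([row, column] in pixels, amid what is visible of it).
The state is a dict: "time": time; "qpos": joint angles; "dq": joint speeds; "joint_efforts": joint torques, N m; "eef_pos": TCP position; "tcp_rot": TCP orientation; "contact_force": force on the tool from outside, world axes, zero at the start; "wrist_torque": the same for the moment, N m; "opening": opening from 0.0 (shut) to 1.0 (fully open); "finger_force": force on a finger pad.
Only numpy, scipy, OpenCV 4.12 (cv2) and the standard library are available. Lean on these libraries where they do the work, as an engineer would, in place of code of your own. Each camera call takes 0.05 s, during which the arm holds its last target. There are 200 camera calls.

## Task

Check the track on the test board for tight gauge: take the gauge trolley by its upright grip block and slide it along the track towards and then with the small brass marker, until you feel it bind firmly at the tight spot, but do not force it. Then draw the trolley back until its nose is about 2 cm clear of the marker and let go, so that the marker stays behind to show the place. Move the marker only with the trolley, and leave the bottle, tin and rubber alone.

Things in the scene. Friction and masses are not known exactly. Their poses are not given: they have to be found in the camera images.
- board: Fixed plywood board 340x80x15 mm with straight model track, a buffer stop (top 29 mm above worktop) at each end. Origin: centre of underside, on the worktop; x along the track in the push direction, z up. One unseen tight spot, met after 60 to 170 mm of travel: there resistance rises springily by 1.5 N/mm and is solid after 12 mm; 3 to 12 N is a firm bind, over 18 N is forcing.
- trolley: Gauge trolley captive on the track: flat aluminium body 80 mm long, 36 wide, top 32.5 mm above the worktop; in its middle an upright black grip block 20x20 mm, its top 74.5 mm above the worktop. Origin: on the board's top face (15 mm above the worktop) under its middle; axes as the board's. Cannot be lifted; runs with about 1 N of drag and stays where it is left.
- trolley_grip (a point): Point in the grip block on its centre line, 13.5 mm below its top (61 mm above the worktop). The track guides the trolley rigidly, so a hand led slightly askew also feels sideways force; only the force along the track tells of the tight spot.
- trolley_nose (a point): Middle of the trolley's front face, 40 mm ahead of the trolley's origin, the face that meets the marker.
- trolley_slide (a joint): Travel of the trolley along the track in m, growing in the push direction (board x); 0 to 0.03 at the start.
- marker: Small brass bridge astride the track ahead of the trolley, 10 mm long, 46 wide, top 34.5 mm above the worktop, with a pointer over the paper scale. Captive; the trolley's nose pushes it along with about 0.5 N and it stays where it is left. Origin: on the board's top face under its rear face; axes as the board's.
- marker_back (a point): Middle of the marker's rear face, which the trolley's nose meets.
- marker_slide (a joint): Travel of the marker along the track in m, growing in the push direction.
- glue_bottle: White glue bottle, 33 mm across, 84 mm tall, loose, standing beyond the board; origin under its centre. Bystander.
- paint_tin: Small paint tin, 33 mm across, 28 mm tall, loose, on the robot's side of the board; origin under its centre. Bystander.
- track_rubber: Brown track cleaning rubber, 24 x 60 x 18 mm, loose, lying beyond the board; origin under its centre. Bystander.

How it is judged:
By the outcome, as a careful person would: the job done as asked, in the order asked, and still so for the second after the job is handed in, with the robot touching nothing.
It also fails if it takes over 54 s, if anything falls off the work surface, if the arm or the gripper's body presses on something with over 40 N, if the wrist force passes 120 N, or if a joint passes its speed limit or range.

## Working session

There is one attempt and no reset: what is moved stays moved. The work goes in short steps, Python scripts to look and compute and a tool call to move; the robot and the scene stay as the last step left them, time stands still between calls to the robot, and variables do not carry over. Pictures are saved under pics/ and viewed, at most 10 in all, crops included, and the job is handed in when it is done.

Besides the shell and the picture viewer there is one more tool, called after "Request:" in YAML: its name, and indented under it one key for each argument. arm_command: Moves the arm, as the interface text tells. Shifts and turns lie within -1 to 1; 1 stands for 75 cm of shift or 60 degrees of turn. Its arguments: {"type":"object","properties":{"steps":{"type":"array"},"grip_force":{"type":"number"}},"required":["steps"]}

```bash
mkdir -p pics
cat > h.py <<'E'
import numpy as np, cv2
from plant import *
def ray(p,rc):
    k=np.array([p["k1"],0,0,0,0.])
    u=cv2.undistortPoints(np.array([[[rc[1],rc[0]]]],float),np.array(p["K"],float),k)[0,0]
    R=np.array(p["R"]);t=np.array(p["t"])
    return -R.T@t, R.T@np.array([u[0],u[1],1])
def at(p,rc,z):
    c,d=ray(p,rc); return c+d*(z-c[2])/d[2]
def proj(p,X):
    R=np.array(p["R"]);x,_=cv2.projectPoints(np.array(X,float).reshape(-1,1,3),cv2.Rodrigues(R)[0],np.array(p["t"],float),np.array(p["K"],float),np.array([p["k1"],0,0,0,0.]))
    return x[:,0]
E
python3 - <<'E'
from h import *
s=get_state(); print({k:np.round(v,3) for k,v in s.items()})
Z=dict(board=.015,trolley=.0325,trolley_grip=.061,trolley_nose=.024,marker=.0345,marker_back=.025,glue_bottle=.04,paint_tin=.028,track_rubber=.018)
for n in("top","side"):
    p=read_camera(n); cv2.imwrite(f"pics/{n}0.png",p["pixels"][:,:,::-1])
    print(n,-np.array(p["R"]).T@np.array(p["t"]))
    for q in Z:
        for d in recognise(p,q)[:2]: print(q,np.round(d["point"],1),round(d["conf"],2),np.round(at(p,d["point"],Z[q]),3))
E
```

```text
{'time': np.float64(0.0), 'qpos': array([-1.463,  0.287,  1.578,  0.   ,  1.279, -0.15 ]), 'dq': array([ 0.   , -0.001,  0.   ,  0.001, -0.002,  0.   ]), 'joint_efforts': array([ 0.0000e+00, -4.0599e+01, -2.9263e+01, -0.0000e+00,  6.0000e-03,
        0.0000e+00]), 'eef_pos': array([ 0.172, -0.652,  0.23 ]), 'tcp_rot': array([ 0.992,  0.129,  0.   , -0.001]), 'contact_force': array([ 0.703, -0.087,  0.131]), 'wrist_torque': array([ 0.013,  0.009, -0.019]), 'finger_force': np.float64(0.0), 'opening': np.float64(0.998)}
top [0.29565433 0.16238859 1.15833601]
board [207.4 288.3] 0.74 [0.533 0.097 0.015]
trolley [205.4 328.4] 0.88 [ 0.536 -0.003  0.032]
trolley [267.  243.5] 0.53 [0.379 0.207 0.032]
trolley_grip [205.8 334.1] 0.81 [ 0.529 -0.012  0.061]
trolley_nose [204.7 328.9] 0.75 [ 0.539 -0.005  0.024]
trolley_nose [147.5 245.4] 0.73 [0.688 0.209 0.024]
marker_back [214.3 297.2] 0.52 [0.513 0.075 0.025]
glue_bottle [207.3 297.2] 0.67 [0.528 0.076 0.04 ]
glue_bottle [148.4 246.4] 0.62 [0.68  0.206 0.04 ]
paint_tin [267.1 244. ] 0.69 [0.38  0.206 0.028]
track_rubber [150.3 198. ] 0.7 [0.68  0.333 0.018]
side [0.39119793 0.87954878 0.70860411]
board [206.9 244.5] 0.68 [0.537 0.119 0.015]
trolley [163.5 258. ] 0.56 [ 0.527 -0.017  0.032]
trolley_grip [165.1 255.8] 0.65 [0.526 0.027 0.061]
trolley_nose [163.7 257.7] 0.69 [ 0.53  -0.028  0.024]
marker [189.5 250.4] 0.52 [0.529 0.082 0.034]
marker_back [187.4 250.4] 0.44 [0.533 0.064 0.025]
glue_bottle [223.6 167.3] 0.57 [0.677 0.219 0.04 ]
paint_tin [247.7 315. ] 0.62 [0.379 0.23  0.028]
track_rubber [271.2 147. ] 0.65 [0.688 0.328 0.018]
```

View pics/top0.png

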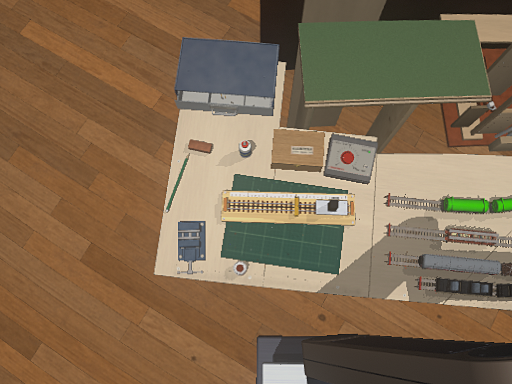

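View pics/side0.png

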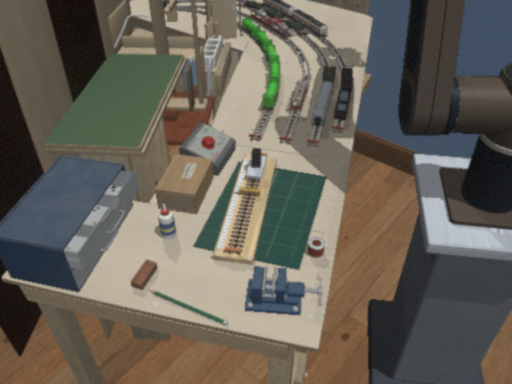

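The top view shows the trolley at about (row 206, col 333), the marker at col 296 and the board spanning cols 222–355. The push direction is image left, roughly +y. The side view agrees. I'll zoom in to get the axis.

Run:
```python
from h import *
a=cv2.imread("pics/top0.png")[180:235,215:363]; cv2.imwrite("pics/c1.png",cv2.resize(a,None,fx=5.4,fy=5.4,interpolation=cv2.INTER_CUBIC))
b=cv2.imread("pics/side0.png")[140:265,205:285]; cv2.imwrite("pics/c2.png",cv2.resize(b,None,fx=4.7,fy=4.7,interpolation=cv2.INTER_CUBIC))
```

```text
(no output)
```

View pics/c1.png

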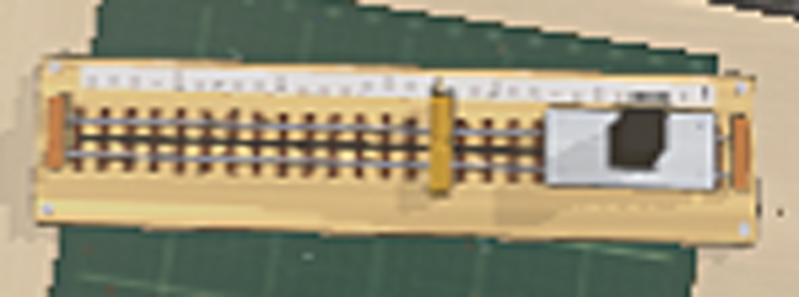

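View pics/c2.png

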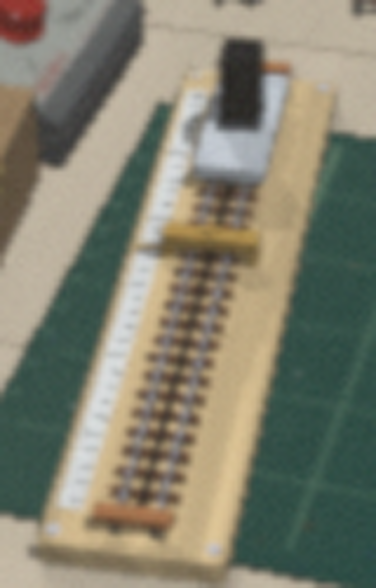

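The crop gives the board corners as TL (45,62), TR (753,78), BR (757,240) and BL (38,220), and the trolley top as (546,110) to (714,187).

Run:
```python
from h import *
p=read_camera("top"); f=lambda x,y,z:at(p,((y+.5)/5.4-.5+180,(x+.5)/5.4-.5+215),z)
B=[f(45,62,.015),f(753,78,.015),f(757,240,.015),f(38,220,.015)]
print("board",np.round(B,4)); bc=np.mean(B,0)
u=(B[0]+B[3]-B[1]-B[2])[:2]; L=np.linalg.norm(u)/2; u/=np.linalg.norm(u); print(L,u,np.degrees(np.arctan2(u[1],u[0])),bc)
T=[f(546,110,.0325),f(714,113,.0325),f(714,187,.0325),f(546,184,.0325)]; tc=np.mean(T,0); print("trolley",np.round(T,4),tc)
n=np.array([-u[1],u[0]])
print("lat off",(tc-bc)[:2]@n,"along",(tc-bc)[:2]@u)
m=[f(431,90,.0345),f(451,90,.0345),f(451,192,.0345),f(431,192,.0345)];mc=np.mean(m,0);print("marker",mc,(mc-bc)[:2]@n,(mc-bc)[:2]@u)
# rails lines
for a,b in(((75,121),(540,131)),((75,154),(540,168))):
    v=(f(*a,.02)-f(*b,.02))[:2]; print("rail",np.degrees(np.arctan2(v[1],v[0])))
s=read_camera("side"); g=lambda x,y,z:at(s,((y+.5)/4.7-.5+140,(x+.5)/4.7-.5+205),z)
for x,y,z in((187,70,.015),(336,88,.015),(230,560,.015),(40,540,.015)): print("sideboard",g(x,y,z))
print("side front edge trolley",g(197,165,.0325),g(262,178,.0325),"block top",g(243,42,.0745))
print("blocktop proj top", proj(p,[[*tc[:2],.0745]]), "side",proj(s,[[*tc[:2],.0745]]))
```

```text
board [[ 0.5727  0.2644  0.015 ]
 [ 0.5701 -0.0718  0.015 ]
 [ 0.4921 -0.0715  0.015 ]
 [ 0.4968  0.2651  0.015 ]]
0.3363893688443945 [0.01077006 0.999942  ] 89.38290880999658 [0.5329288  0.09653554 0.015     ]
trolley [[ 0.5491  0.0293  0.0325]
 [ 0.5489 -0.0494  0.0325]
 [ 0.5137 -0.0485  0.0325]
 [ 0.5141  0.0297  0.0325]] [ 0.53144331 -0.00973149  0.0325    ]
lat off 0.0003409013680352088 along -0.10627685794856212
marker [0.53334145 0.07835871 0.0345    ] -0.0006083980275818122 -0.018171331029992632
rail 89.61407824264188
rail 89.10726761326002
sideboard [ 0.56979382 -0.07246972  0.015     ]
sideboard [ 0.49017696 -0.0675329   0.015     ]
sideboard [0.49416081 0.26448194 0.015     ]
sideboard [0.57391306 0.26522632 0.015     ]
side front edge trolley [0.54708354 0.02895524 0.0325    ] [0.51430106 0.03455136 0.0325    ] block top [ 0.5312687  -0.01780009  0.0745    ]
blocktop proj top [[333.86464776 203.54449584]] side [[255.7044021  150.54070058]]
```

```bash
cat >> h.py <<'E'
from scipy.spatial.transform import Rotation as Ro
U=np.array([.011,1.,0]);U/=np.linalg.norm(U)
RT=np.column_stack([U,np.cross([0,0,-1],U),[0,0,-1]])
def cmd(X,R=RT):
    s=get_state();R0=Ro.from_quat(s["tcp_rot"])
    t=R0.as_matrix().T@(np.array(X)-s["eef_pos"]); w=(R0.inv()*Ro.from_matrix(R)).as_rotvec(degrees=True)
    print("t",s["time"],"pos",np.round(s["eef_pos"],4),"F",np.round(s["contact_force"],2),"op",s["opening"],"d[mm]",np.round(t*1000,1),"deg",np.round(w,2)); print("translation",np.round(t/.75,4),"twist",np.round(w/60,4))
E
python3 -c "
from h import *
cmd([.5314,-.0097,.15])"
```

```text
t 1.1 pos [ 0.1721 -0.6527  0.2313] F [-0.19  0.08  0.16] op 0.9996857825886017 d[mm] [ 511.3 -530.1   81.3] deg [ -0.    0.  -74.6]
translation [ 0.6818 -0.7068  0.1084] twist [-0.      0.     -1.2433]
```

Request:
arm_command:
  steps:
    - {"translation": [0.68, -0.706, 0.1], "twist": [0, 0, -0.9], "fingers": 1}
    - {"translation": [0.68, -0.706, 0.1], "twist": [0, 0, -0.9], "fingers": 1}
    - {"translation": [0.68, -0.706, 0.1], "twist": [0, 0, -0.9], "fingers": 1}
    - {"translation": [0.68, -0.706, 0.1], "twist": [0, 0, -0.9], "fingers": 1}
    - {"translation": [0.68, -0.706, 0.1], "twist": [0, 0, -0.9], "fingers": 1}

```text
time: 1.72
eef_pos: [0.3243, -0.3795, 0.1997]
tcp_rot: [0.825, 0.565, 0.0, 0.001]
contact_force: [1.1, 0.1, 0.0]
opening: 1.0
finger_force: 0.0
```

```bash
python3 -c "
from h import *
cmd([.5314,-.0097,.15])"
```

```text
t 1.725 pos [ 0.3243 -0.3795  0.1997] F [1.15 0.11 0.04] op 1.0000713546020488 d[mm] [419.7  59.4  49.6] deg [  0.05   0.03 -20.56]
translation [0.5595 0.0792 0.0661] twist [ 0.0008  0.0006 -0.3427]
```

Request:
arm_command:
  steps:
    - {"translation": [0.56, 0.08, 0.066], "twist": [0, 0, -0.34], "fingers": 1}
    - {"translation": [0.56, 0.08, 0.066], "twist": [0, 0, -0.34], "fingers": 1}
    - {"translation": [0.56, 0.08, 0.066], "twist": [0, 0, -0.34], "fingers": 1}
    - {"translation": [0.56, 0.08, 0.066], "twist": [0, 0, -0.34], "fingers": 1}
    - {"translation": [0.56, 0.08, 0.066], "twist": [0, 0, -0.34], "fingers": 1}

```text
time: 2.35
eef_pos: [0.478, -0.1096, 0.1638]
tcp_rot: [0.714, 0.7, 0.0, 0.001]
contact_force: [0.4, -1.5, 0.7]
opening: 1.001
finger_force: 0.0
```

```bash
python3 -c "
from h import *
cmd([.5314,-.0097,.12])"
```

```text
t 2.35 pos [ 0.478  -0.1096  0.1638] F [ 0.4  -1.48  0.67] op 1.001167457344612 d[mm] [101.   51.3  43.8] deg [ 0.09  0.04 -0.49]
translation [0.1347 0.0684 0.0584] twist [ 0.0015  0.0007 -0.0082]
```

Request:
arm_command:
  steps:
    - {"translation": [0.13, 0.068, 0.055], "twist": [0, 0, -0.008], "fingers": 0.2}
    - {"translation": [0.13, 0.068, 0.055], "twist": [0, 0, -0.008], "fingers": 0.2}
    - {"translation": [0.13, 0.068, 0.055], "twist": [0, 0, -0.008], "fingers": 0.2}
    - {"translation": [0.13, 0.068, 0.055], "twist": [0, 0, -0.008], "fingers": 0.2}

```text
time: 2.85
eef_pos: [0.53, -0.015, 0.1223]
tcp_rot: [0.711, 0.703, -0.0, 0.0]
contact_force: [-0.7, 0.0, 0.2]
opening: 0.598
finger_force: 0.0
```

Run:
```python
from h import *
p=read_camera("top");s=read_camera("side")
a=p["pixels"][175:240,270:370,::-1];b=s["pixels"][110:190,210:310,::-1]
cv2.imwrite("pics/c3.png",np.hstack([cv2.resize(a,(400,320),interpolation=2),cv2.resize(b,(400,320),interpolation=2)]))
cmd([.5314,-.0097,.042])
```

```text
t 2.95 pos [ 0.5302 -0.016   0.1229] F [ 0.32 -0.72  0.39] op 0.5989855710863744 d[mm] [ 6.3  1.  80.9] deg [ 0.08  0.03 -0.08]
translation [0.0085 0.0014 0.1079] twist [ 0.0013  0.0005 -0.0014]
```

View pics/c3.png

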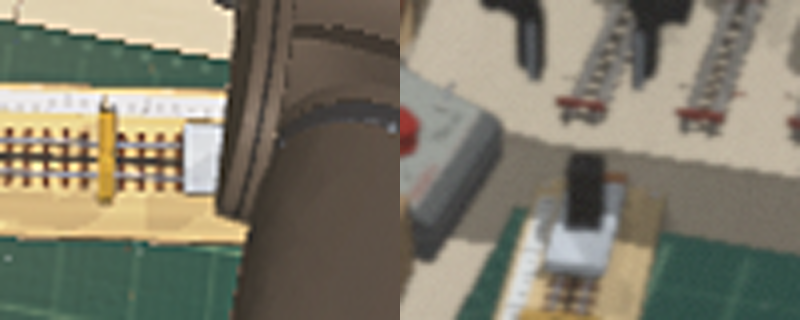

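The view shows the finger pair centred on the block. I'll descend.

Request:
arm_command:
  steps:
    - {"translation": [0.0085, 0.001, 0.05], "twist": [0, 0, 0], "fingers": 0.2}
    - {"translation": [0.0085, 0.001, 0.08], "twist": [0, 0, 0], "fingers": 0.2}
    - {"translation": [0.0085, 0.001, 0.107], "twist": [0, 0, 0], "fingers": 0.2}
    - {"translation": [0.0085, 0.001, 0.107], "twist": [0, 0, 0], "fingers": 0.2}

```text
time: 3.45
eef_pos: [0.5295, -0.0096, 0.041]
tcp_rot: [0.712, 0.702, -0.001, -0.001]
contact_force: [-0.8, 0.9, 0.8]
opening: 0.604
finger_force: 0.0
```

Run:
```python
from h import *
s=read_camera("side")
b=s["pixels"][110:190,210:310,::-1]
cv2.imwrite("pics/c4.png",cv2.resize(b,(500,400),interpolation=2))
cmd([.5314,-.0097,.042])
```

```text
t 3.5 pos [ 0.5306 -0.0096  0.0422] F [-0.1  -0.44  0.3 ] op 0.6005003753202094 d[mm] [-0.1  0.8  0.2] deg [-0.02  0.   -0.11]
translation [-0.0001  0.0011  0.0002] twist [-0.0003  0.     -0.0019]
```

View pics/c4.png

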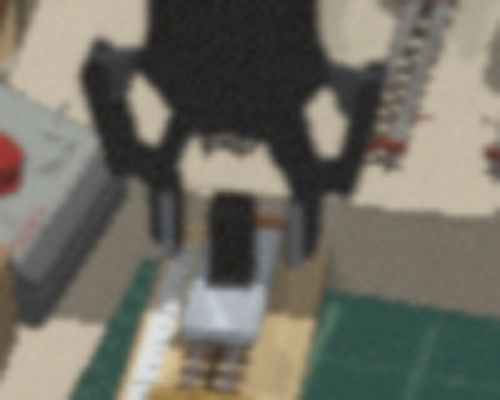

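The fingers straddle the block evenly. I'll close gently.

Request:
arm_command:
  steps:
    - {"translation": [0, 0.001, 0], "twist": [0, 0, 0], "fingers": -1}
    - {"translation": [0, 0.001, 0], "twist": [0, 0, 0], "fingers": -1}
    - {"translation": [0, 0.001, 0], "twist": [0, 0, 0], "fingers": -1}
    - {"translation": [0, 0.001, 0], "twist": [0, 0, 0], "fingers": -1}
    - {"translation": [0, 0.001, 0], "twist": [0, 0, 0], "fingers": -1}
  grip_force: 35

```text
time: 4.12
eef_pos: [0.5313, -0.0088, 0.0435]
tcp_rot: [0.711, 0.703, -0.001, -0.0]
contact_force: [-5.6, -0.8, 5.7]
opening: 0.23
finger_force: 35.7
```

Run:
```python
from h import *
cmd([.5314,-.0097,.042])
s=get_state();print(s["finger_force"])
```

```text
t 4.125 pos [ 0.5313 -0.0088  0.0435] F [-5.56 -0.77  5.66] op 0.23019857751416842 d[mm] [-0.9  0.1  1.5] deg [-0.08  0.03 -0.01]
translation [-0.0012  0.0002  0.0021] twist [-0.0014  0.0005 -0.0001]
35.72583496570587
```

Request:
arm_command:
  steps:
    - {"translation": [0.008, -0.001, 0.001], "twist": [0, 0, 0], "fingers": -1}
    - {"translation": [0.016, -0.001, 0.001], "twist": [0, 0, 0], "fingers": -1}
    - {"translation": [0.024, -0.001, 0.001], "twist": [0, 0, 0], "fingers": -1}
    - {"translation": [0.027, -0.001, 0.001], "twist": [0, 0, 0], "fingers": -1}
    - {"translation": [0.027, -0.001, 0.001], "twist": [0, 0, 0], "fingers": -1}

```text
time: 4.75
eef_pos: [0.5316, 0.0118, 0.0435]
tcp_rot: [0.711, 0.703, 0.0, 0.0]
contact_force: [-3.7, 0.7, 8.3]
opening: 0.227
finger_force: 36.0
```

Request:
arm_command:
  steps:
    - {"translation": [0.004, -0.001, -0.002], "twist": [0, 0, 0], "fingers": -1}
    - {"translation": [0.008, -0.001, -0.003], "twist": [0, 0, 0], "fingers": -1}
    - {"translation": [0.008, -0.001, -0.003], "twist": [0, 0, 0], "fingers": -1}

```text
time: 5.12
eef_pos: [0.5315, 0.0179, 0.0436]
tcp_rot: [0.711, 0.703, 0.001, 0.001]
contact_force: [5.4, 0.2, -4.4]
opening: 0.23
finger_force: 34.8
```

Request:
arm_command:
  steps:
    - {"translation": [0.004, 0, 0], "twist": [0, 0, 0], "fingers": -1}
    - {"translation": [0.008, 0, 0], "twist": [0, 0, 0], "fingers": -1}
    - {"translation": [0.008, 0, 0], "twist": [0, 0, 0], "fingers": -1}
    - {"translation": [0.008, 0, 0], "twist": [0, 0, 0], "fingers": -1}

```text
time: 5.62
eef_pos: [0.5315, 0.0239, 0.0436]
tcp_rot: [0.711, 0.703, 0.001, 0.001]
contact_force: [5.0, 2.0, -4.4]
opening: 0.23
finger_force: 34.8
```

Request:
arm_command:
  steps:
    - {"translation": [0.003, 0.0006, 0.001], "twist": [0, 0, 0], "fingers": -1}
    - {"translation": [0.006, 0.0006, 0.001], "twist": [0, 0, 0], "fingers": -1}
    - {"translation": [0.008, 0.0006, 0.001], "twist": [0, 0, 0], "fingers": -1}
    - {"translation": [0.008, 0.0006, 0.001], "twist": [0, 0, 0], "fingers": -1}

```text
time: 6.12
eef_pos: [0.5317, 0.0299, 0.0436]
tcp_rot: [0.711, 0.703, 0.001, 0.001]
contact_force: [2.6, 0.3, 5.7]
opening: 0.226
finger_force: 36.1
```

Request:
arm_command:
  steps:
    - {"translation": [0.003, 0, 0], "twist": [0, 0, 0], "fingers": -1}
    - {"translation": [0.006, 0, 0], "twist": [0, 0, 0], "fingers": -1}
    - {"translation": [0.008, 0, 0], "twist": [0, 0, 0], "fingers": -1}
    - {"translation": [0.008, 0, 0], "twist": [0, 0, 0], "fingers": -1}

```text
time: 6.62
eef_pos: [0.5318, 0.0357, 0.0436]
tcp_rot: [0.711, 0.703, 0.001, 0.001]
contact_force: [1.1, -0.3, 6.1]
opening: 0.228
finger_force: 36.1
```

Request:
arm_command:
  steps:
    - {"translation": [0.003, 0, -0.0005], "twist": [0, 0, 0], "fingers": -1}
    - {"translation": [0.006, 0, -0.0005], "twist": [0, 0, 0], "fingers": -1}
    - {"translation": [0.008, 0, -0.0005], "twist": [0, 0, 0], "fingers": -1}
    - {"translation": [0.008, 0, -0.0005], "twist": [0, 0, 0], "fingers": -1}

```text
time: 7.12
eef_pos: [0.5319, 0.0419, 0.0436]
tcp_rot: [0.711, 0.703, 0.001, 0.001]
contact_force: [3.9, -0.4, 5.7]
opening: 0.228
finger_force: 36.0
```

Request:
arm_command:
  steps:
    - {"translation": [0.003, 0, 0], "twist": [0, 0, 0], "fingers": -1}
    - {"translation": [0.006, 0, 0], "twist": [0, 0, 0], "fingers": -1}
    - {"translation": [0.008, 0, 0], "twist": [0, 0, 0], "fingers": -1}
    - {"translation": [0.008, 0, 0], "twist": [0, 0, 0], "fingers": -1}

```text
time: 7.62
eef_pos: [0.532, 0.0478, 0.0436]
tcp_rot: [0.711, 0.703, 0.001, 0.001]
contact_force: [4.4, -0.5, 5.2]
opening: 0.228
finger_force: 36.1
```

Request:
arm_command:
  steps:
    - {"translation": [0.003, 0.0002, -0.0005], "twist": [0, 0, 0], "fingers": -1}
    - {"translation": [0.006, 0.0002, -0.0005], "twist": [0, 0, 0], "fingers": -1}
    - {"translation": [0.008, 0.0002, -0.0005], "twist": [0, 0, 0], "fingers": -1}
    - {"translation": [0.008, 0.0002, -0.0005], "twist": [0, 0, 0], "fingers": -1}

```text
time: 8.12
eef_pos: [0.532, 0.0539, 0.0436]
tcp_rot: [0.711, 0.703, 0.001, 0.001]
contact_force: [4.8, -0.2, 3.6]
opening: 0.228
finger_force: 35.8
```

Request:
arm_command:
  steps:
    - {"translation": [0.003, 0.0003, -0.0003], "twist": [0, 0, 0], "fingers": -1}
    - {"translation": [0.006, 0.0003, -0.0003], "twist": [0, 0, 0], "fingers": -1}
    - {"translation": [0.008, 0.0003, -0.0003], "twist": [0, 0, 0], "fingers": -1}
    - {"translation": [0.008, 0.0003, -0.0003], "twist": [0, 0, 0], "fingers": -1}

```text
time: 8.62
eef_pos: [0.5321, 0.0599, 0.0436]
tcp_rot: [0.711, 0.703, 0.001, 0.0]
contact_force: [5.4, -0.2, 2.8]
opening: 0.232
finger_force: 35.7
```

Request:
arm_command:
  steps:
    - {"translation": [0.003, 0.0006, 0], "twist": [0, 0, 0], "fingers": -1}
    - {"translation": [0.006, 0.0006, 0], "twist": [0, 0, 0], "fingers": -1}
    - {"translation": [0.008, 0.0006, 0], "twist": [0, 0, 0], "fingers": -1}
    - {"translation": [0.008, 0.0006, 0], "twist": [0, 0, 0], "fingers": -1}

```text
time: 9.12
eef_pos: [0.5322, 0.066, 0.0436]
tcp_rot: [0.711, 0.703, 0.0, -0.0]
contact_force: [4.9, -0.6, 2.9]
opening: 0.226
finger_force: 35.8
```

Request:
arm_command:
  steps:
    - {"translation": [0.003, 0.0006, 0], "twist": [0, 0, 0], "fingers": -1}
    - {"translation": [0.006, 0.0006, 0], "twist": [0, 0, 0], "fingers": -1}
    - {"translation": [0.008, 0.0006, 0], "twist": [0, 0, 0], "fingers": -1}
    - {"translation": [0.008, 0.0006, 0], "twist": [0, 0, 0], "fingers": -1}

```text
time: 9.62
eef_pos: [0.5324, 0.072, 0.0436]
tcp_rot: [0.711, 0.703, -0.0, -0.0]
contact_force: [2.2, 0.6, 6.2]
opening: 0.23
finger_force: 36.0
```

Request:
arm_command:
  steps:
    - {"translation": [0.003, 0.0002, -0.0004], "twist": [0, 0, 0], "fingers": -1}
    - {"translation": [0.006, 0.0002, -0.0004], "twist": [0, 0, 0], "fingers": -1}
    - {"translation": [0.008, 0.0002, -0.0004], "twist": [0, 0, 0], "fingers": -1}
    - {"translation": [0.008, 0.0002, -0.0004], "twist": [0, 0, 0], "fingers": -1}

```text
time: 10.12
eef_pos: [0.5324, 0.078, 0.0436]
tcp_rot: [0.711, 0.703, -0.0, -0.0]
contact_force: [2.8, -0.7, 1.7]
opening: 0.229
finger_force: 35.8
```

Request:
arm_command:
  steps:
    - {"translation": [0.003, 0.0003, 0], "twist": [0, 0, 0], "fingers": -1}
    - {"translation": [0.006, 0.0003, 0], "twist": [0, 0, 0], "fingers": -1}
    - {"translation": [0.008, 0.0003, 0], "twist": [0, 0, 0], "fingers": -1}
    - {"translation": [0.008, 0.0003, 0], "twist": [0, 0, 0], "fingers": -1}

```text
time: 10.62
eef_pos: [0.5326, 0.084, 0.0436]
tcp_rot: [0.711, 0.703, -0.0, -0.001]
contact_force: [-0.2, -0.2, 2.1]
opening: 0.23
finger_force: 35.7
```

Request:
arm_command:
  steps:
    - {"translation": [0.003, 0, 0], "twist": [0, 0, 0], "fingers": -1}
    - {"translation": [0.006, 0, 0], "twist": [0, 0, 0], "fingers": -1}
    - {"translation": [0.008, 0, 0], "twist": [0, 0, 0], "fingers": -1}
    - {"translation": [0.008, 0, 0], "twist": [0, 0, 0], "fingers": -1}

```text
time: 11.12
eef_pos: [0.5327, 0.09, 0.0436]
tcp_rot: [0.711, 0.703, -0.0, -0.001]
contact_force: [-1.5, -0.3, 1.2]
opening: 0.225
finger_force: 35.6
```

Request:
arm_command:
  steps:
    - {"translation": [0.003, 0, 0], "twist": [0, 0, 0], "fingers": -1}
    - {"translation": [0.006, 0, 0], "twist": [0, 0, 0], "fingers": -1}
    - {"translation": [0.008, 0, 0], "twist": [0, 0, 0], "fingers": -1}
    - {"translation": [0.008, 0, 0], "twist": [0, 0, 0], "fingers": -1}

```text
time: 11.62
eef_pos: [0.5328, 0.096, 0.0436]
tcp_rot: [0.711, 0.703, -0.0, -0.001]
contact_force: [-2.5, -0.1, 1.4]
opening: 0.226
finger_force: 35.5
```

Request:
arm_command:
  steps:
    - {"translation": [0.003, -0.0003, 0], "twist": [0, 0, 0], "fingers": -1}
    - {"translation": [0.006, -0.0003, 0], "twist": [0, 0, 0], "fingers": -1}
    - {"translation": [0.008, -0.0003, 0], "twist": [0, 0, 0], "fingers": -1}
    - {"translation": [0.008, -0.0003, 0], "twist": [0, 0, 0], "fingers": -1}

```text
time: 12.12
eef_pos: [0.5329, 0.1019, 0.0436]
tcp_rot: [0.711, 0.703, -0.0, -0.0]
contact_force: [-1.3, -0.1, -1.9]
opening: 0.225
finger_force: 35.3
```

Request:
arm_command:
  steps:
    - {"translation": [0.003, 0, 0], "twist": [0, 0, 0], "fingers": -1}
    - {"translation": [0.006, 0, 0], "twist": [0, 0, 0], "fingers": -1}
    - {"translation": [0.008, 0, 0], "twist": [0, 0, 0], "fingers": -1}
    - {"translation": [0.008, 0, 0], "twist": [0, 0, 0], "fingers": -1}

```text
time: 12.62
eef_pos: [0.5329, 0.1078, 0.0436]
tcp_rot: [0.711, 0.703, -0.0, -0.0]
contact_force: [-1.5, -0.6, -2.6]
opening: 0.232
finger_force: 35.1
```

Request:
arm_command:
  steps:
    - {"translation": [0.003, 0, 0], "twist": [0, 0, 0], "fingers": -1}
    - {"translation": [0.006, 0, 0], "twist": [0, 0, 0], "fingers": -1}
    - {"translation": [0.008, 0, 0], "twist": [0, 0, 0], "fingers": -1}
    - {"translation": [0.008, 0, 0], "twist": [0, 0, 0], "fingers": -1}

```text
time: 13.12
eef_pos: [0.533, 0.1123, 0.0437]
tcp_rot: [0.711, 0.703, -0.001, 0.001]
contact_force: [-2.7, -7.1, -3.7]
opening: 0.225
finger_force: 35.1
```

The trolley has bound at about 7 N along the track. I'll confirm with a short hold.

Request:
arm_command:
  steps:
    - {"translation": [0, 0, 0], "twist": [0, 0, 0], "fingers": -1}
    - {"translation": [0, 0, 0], "twist": [0, 0, 0], "fingers": -1}

```text
time: 13.38
eef_pos: [0.533, 0.1123, 0.0436]
tcp_rot: [0.711, 0.703, -0.001, 0.001]
contact_force: [-2.6, -8.0, -3.2]
opening: 0.227
finger_force: 35.1
```

Run:
```python
from h import *
for i in range(3):
    p=read_camera("side"); s=get_state(); print(s["contact_force"],s["eef_pos"])
cv2.imwrite("pics/s5.png",cv2.resize(p["pixels"][130:265,180:300,::-1],None,fx=4,fy=4,interpolation=2))
```

```text
[-1.92698211 -6.96729735 -3.02324969] [0.53302759 0.11231954 0.04363976]
[-2.64904223 -6.33812338 -3.25672787] [0.53302528 0.11230877 0.04363493]
[-1.92442963 -7.75388191 -3.81023522] [0.53303015 0.11234127 0.04364866]
```

View pics/s5.png

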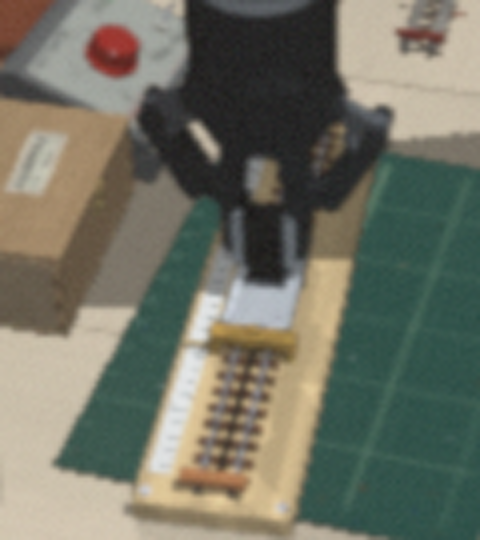

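It is a firm bind, and the marker is sitting against the nose. I'll draw back 20 mm.

Request:
arm_command:
  steps:
    - {"translation": [-0.006, 0, 0], "twist": [0, 0, 0], "fingers": -1}
    - {"translation": [-0.014, 0, 0], "twist": [0, 0, 0], "fingers": -1}
    - {"translation": [-0.022, 0, 0], "twist": [0, 0, 0], "fingers": -1}
    - {"translation": [-0.0285, 0, 0], "twist": [0, 0, 0], "fingers": -1}
    - {"translation": [-0.0285, 0, 0], "twist": [0, 0, 0], "fingers": -1}

```text
time: 14.15
eef_pos: [0.5327, 0.0919, 0.0436]
tcp_rot: [0.711, 0.703, -0.0, -0.0]
contact_force: [-2.2, -0.7, -4.6]
opening: 0.229
finger_force: 34.8
```

Request:
arm_command:
  steps:
    - {"translation": [0, 0, 0], "twist": [0, 0, 0], "fingers": 0.2}
    - {"translation": [0, 0, 0], "twist": [0, 0, 0], "fingers": 0.2}
    - {"translation": [0, 0, 0], "twist": [0, 0, 0], "fingers": 0.2}
    - {"translation": [0, 0, 0], "twist": [0, 0, 0], "fingers": 0.2}
    - {"translation": [0, 0, 0], "twist": [0, 0, 0], "fingers": 0.2}

```text
time: 14.78
eef_pos: [0.5332, 0.0924, 0.0441]
tcp_rot: [0.711, 0.703, 0.0, 0.0]
contact_force: [-0.4, 0.4, 0.3]
opening: 0.598
finger_force: 0.0
```

Request:
arm_command:
  steps:
    - {"translation": [0, 0, -0.03], "twist": [0, 0, 0], "fingers": 0.2}
    - {"translation": [0, 0, -0.08], "twist": [0, 0, 0], "fingers": 0.2}
    - {"translation": [0, 0, -0.14], "twist": [0, 0, 0], "fingers": 0.2}
    - {"translation": [0, 0, -0.2], "twist": [0, 0, 0], "fingers": 0.2}
    - {"translation": [0, 0, -0.2], "twist": [0, 0, 0], "fingers": 0.2}

```text
time: 15.4
eef_pos: [0.5359, 0.0923, 0.1991]
tcp_rot: [0.711, 0.703, 0.003, 0.004]
contact_force: [0.3, -0.2, 0.5]
opening: 0.598
finger_force: 0.0
```

Run:
```python
from h import *
p=read_camera("side")
cv2.imwrite("pics/s6.png",cv2.resize(p["pixels"][130:265,180:300,::-1],None,fx=4.4,fy=4.4,interpolation=cv2.INTER_CUBIC))
# predicted nose-edge / marker rear top edge centres
for y in (.1119+.02,.1119+.04): print(y,proj(p,[[.533,y,.0325]]),(proj(p,[[.533,y,.0345]])-[180,130])*4.4)
s=get_state();print(s["opening"],s["contact_force"],s["eef_pos"])
```

```text
0.1319 [[245.03865143 204.89581134]] [[286.08207677 326.43927024]]
0.1519 [[243.43452021 211.18486542]] [[279.01335833 354.10085872]]
0.6034456270154865 [-1.06708257  0.83534864  0.18199054] [0.53423991 0.09232757 0.19614028]
```

View pics/s6.png

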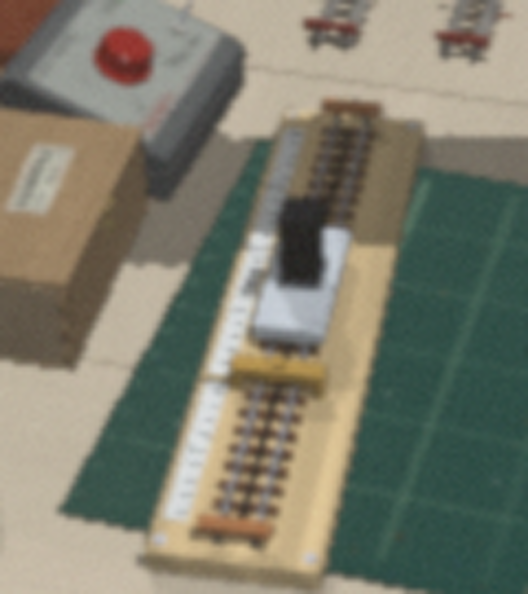

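The trolley's nose edge is at about row 330 and the marker's rear edge at about row 357, which matches a 20 mm gap. The gripper is clear.

```bash
python3 -c "
from plant import *
print(sign_off())"
```

```text
the job is handed in; nothing more can be done
None
```

The trolley bound firmly at about 7 N along the track; I drew it back about 20 mm, released it with the marker left at the tight spot, and handed the job in at about 15.5 s (no verdict was returned).

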